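# Close the leak tester and hold its pump at the red band

### The job

Leak-test the canister pack that lies in the tester: first lower the open blue-framed lid gently until it is fully closed over the chamber, then take the orange spring-return pump handle and pull it straight out towards you until its black pointer stands in the red band on the scale, without pulling past the band. Finish while still holding the handle there (it springs back if let go), with the lid shut, the pack in the chamber and the other things on the bench left alone.

Things in the scene. Friction and masses are not known exactly. Their poses are not given: they have to be found in the camera images.
- tester: leak tester on a grey stand 12 mm thick, fixed to the bench. Origin on the bench; x points away from the robot (yaw within 0.3 rad), y left, z up. Right: white open chamber 100 (x) x 210 (y) mm, centred at y -45 mm, walls 6 mm, inner floor 18 mm and rim 82 mm high. Left: lying pump barrel, axis at y +115 mm, handle coming out to -x; white scale strip along x at y +148 mm, 24 mm high.
- lid_hinge (a point): middle of the lid's hinge line on the far (+x) rim of the chamber, 85 mm above the bench, at x +52 mm, y -45 mm of the tester; fixed, axes as the tester's; the hinge turns about its y axis. Keep the wrist clear of the lamp tube that hangs over the bench to the right of it (world x 0.57 to 0.63, y below 0.05, underside 0.49 m above the bench).
- lid_edge (a point): middle of the lid's front edge, on its upper (outer) face: 104 mm from the hinge line and 5 mm above it when shut. Moves with the lid.
- lid (a joint): lid angle in rad: 0 closed flat on the rim, 1.57 upright; starts open at 0.8 to 1.35. Blue frame with clear window, 104 (x) x 210 (y) x 8 mm; when shut its top is 5 mm above, its underside 3 mm below the hinge line; black tab, 70 mm wide, 17 mm out of the front edge. The stiff hinge keeps it where it is left; 1 to 2 N at the front edge moves it (push it from behind, then down from above).
- pump (a joint): how far the pump handle is pulled out, in m: 0 in (start), 0.075 at the stop. A spring pulls it back: 5.4 N at 0, rising by 0.9 N per 10 mm. It slides along the tester's -x.
- pump_grip (a point): grip point of the orange handle: an upright plate 14 mm thick (x, the pull direction), 44 mm wide (y), from 27 to 105 mm above the bench; this point is on its centre plane, 85 mm above the bench. Behind it 41 mm are free up to the barrel collar, except for the rod (top 43 mm high); barrel and collar are only 58 mm high. Moves with the handle; axes as the tester's.
- pump_pointer (a point): middle of the black pointer fin on the left side of the handle, in the handle's centre plane, 30 mm above the bench
- band (a joint): where the red band is set: the value of pump, in m, at which the pointer stands over the band's middle; set anywhere from 0.020 to 0.058; the band is 14 mm long along the scale
- band_center (a point): middle of the red band on the white scale strip, 26 mm above the bench; axes as the tester's (pulling moves the pointer to its -x)
- canister_pack: the pack under test, white with a pink cap and a blue end, 64 x 178 x 54 mm, loose in the chamber, lying along the tester's y; origin at the middle of its underside
- timer: white timer, 62 x 62 x 22 mm, loose bystander; origin under its middle
- loupe: black eye loupe, 39 x 39 x 37 mm, loose bystander; origin under its middle
- caliper: steel caliper, 61 x 200 x 12 mm, loose bystander; origin under its middle
- tube_pack_1: long white tube pack, 53 x 253 x 45 mm, loose bystander; origin under its middle

How it is judged:
On the way, in this order (a step that is already met when the one before it is completed fails the run):
1. the lid is fully closed while the pump handle is still in (value of joint lid below 0.06 rad and value of joint pump below 0.012 m), for 0.2 s.
2. the handle is pulled out until its pointer stands in the red band, lid shut (x of pump_pointer in the frame of band_center between -0.008 and 0.008 m and value of joint lid below 0.06 rad), for 0.3 s.
At the end, for the whole second after the job is handed in: The lid is closed (under 0.06 rad), the pack lies in the chamber, and the fingers hold the pump handle at rest (over 2 N of contact, slower than 20 mm/s) with the pointer in the red band (within 8 mm of its middle, along the scale) (all of step 2 and velocity of joint pump between -0.02 and 0.02 m/s and contact force between the fingers and pump above 2 N and z of canister_pack in the frame of tester below 0.03 m and x of canister_pack in the frame of tester between -0.02 and 0.02 m and y of canister_pack in the frame of tester between -0.07 and -0.02 m); the arm keeps its last pose, push and grip.
It fails at once if the handle is pulled past the band (pointer more than 8 mm beyond the band's far edge, 15 mm beyond its middle) (x of pump_pointer in the frame of band_center below -0.015 m).
It fails at once if the lid is slammed (still closing faster than 2.5 rad/s in the last 0.15 rad) (value of joint lid below 0.15 rad and velocity of joint lid below -2.5 rad/s).
It fails at once if a bystander (timer, loupe, caliper or tube pack) is shifted more than 30 mm (distance of any of timer, loupe, caliper, tube_pack_1 from where it was at the start of the episode above 0.03 m).
It also fails if it takes over 51 s, if anything falls off the work surface, if the arm or the gripper's body presses on something with over 40 N, if the wrist force passes 120 N, or if a joint passes its speed limit or range.

### The arm

A 6-joint arm with a two-finger parallel gripper is mounted at the origin on a cart in front of the work surface, level with it; the furniture and walls round the work are solid. World frame = base frame: x ahead of the robot, y to its left, z up, the work surface at z = 0. Lengths are in m, angles in rad, forces in N, time in s.
With the tool pointing down it reaches from about 0.35 to 0.875 m from the base axis. Payload 15.5 kg.
Tool frame: the origin (TCP) lies at the very end of the fingers, on their centre line; the grasp point (between the pads) lies 19 mm behind it; y points along the fingers, z is the direction in which the jaws open and shut, and the axes are right-handed (so a half turn about y gives the same grasp; the last joint's range is limited). The gripper opens to 85 mm and grips with 20 to 120 N. Pads are 22 mm wide; open, the fingers measure 114 mm over their backs; the gripper's body (76 mm by 85 mm) begins 54 mm behind the grasp point. The pads swing forward as they close: fully open they stand 13 mm farther back than shut.
Start: joints at [1.026, 0.494, 1.345, -0, 1.302, -0.096], TCP at [0.272, 0.563, 0.231] pointing down, gripper open.
Joint ranges: [-2.91, 2.91], [-0.82, 2.16], [0.22, 2.67], [-1.22, 4.37], [0.12, 2.79], [-3.08, 3.08]. Speed limits (rad/s): [1.89, 1.89, 2.57, 3.01, 3.01, 3.01].

### API

Orientations are given as a rotation vector (axis times angle).
In Python, from bench import bot gives the robot as it stands.
- The arm moves only by the shell command python3 -m handwheel 'ROWS' [OPENING] [FORCE]. ROWS is JSON, a list of rows, each a list of 6 numbers: the shift along the tool's x, y, z in m, then the turn, a rotation vector about the tool's x, y, z in degrees. In form: [[tx, ty, tz, wx, wy, wz], ...]. A call has 1 to 20 rows; each row shifts and turns the commanded pose from where the row before left it, along the tool's axes as they then stand; what a row does not reach is not made up. A row lasts 1/10 s, in which the tool goes at most 50 mm and 8.59 degrees, less where a joint would pass 70% of its speed; a pose out of reach is approached as far as the arm can. A call with a gripper value outside its range is refused whole. OPENING is the opening, from 0 (shut) to 1 (fully open), set as the call begins (- or left out, the last holds). The fingers move at their own pace and stop on an object; FORCE is the grip in N (left out, the last holds). Time passes only in rows, so rows that do not move let the fingers close. It gives the time, the measured TCP pose, the force and the opening at its end, in the units of the state.
- bot.sense(): the state, without advancing time (a new reading comes with each control period).
- bot.read_camera(name): name is "scene" or "top" or "wrist"; returns a dict with "pixels" (384x512x3 uint8, red, green, blue), "range_z" (384x512 float32, m along the optical axis (not along the pixel's ray), 0 where there is no reading), "mtx" (3x3 intrinsics, pixels), "R" (3x3) and "t" (3): a world point X has camera coordinates R X + t. Camera axes: x right, y down, z forward; pixel columns grow to the right and rows downward; lengths in m; the calibration is good to about 2 mm. A picture is of the moment at which its call begins.
- bot.finish_job(): hands the job in, once; it reports no verdict.
The state is a dict: "t": time; "joints": joint angles; "joint_velocities": joint speeds; "tau": joint torques, N m; "ee_pos": TCP position; "orientation": TCP orientation; "wrist_force": force on the tool from outside, world axes, zero at the start; "torque": the same for the moment, N m; "gripper_width": opening from 0.0 (shut) to 1.0 (fully open).
Only numpy, scipy, OpenCV 4.12 (cv2) and the standard library are available. Lean on these libraries where they do the work, as an engineer would, in place of code of your own. Each camera call takes 0.05 s, during which the arm holds its last target.

## Working session

There is one attempt and no reset: what is moved stays moved. The work goes in short steps, Python scripts to look and compute and a shell command to move; the robot and the scene stay as the last step left them, time stands still between calls to the robot, and variables do not carry over. Pictures are saved under pics/ and viewed, and the job is handed in when it is done.

```bash
ls; mkdir -p pics
python3 - <<'E'
from bench import bot
import cv2
s=bot.sense(); print({k:s[k] for k in ('t','ee_pos','orientation','wrist_force','gripper_width')})
for n in ('scene','top'):
    c=bot.read_camera(n); cv2.imwrite(f'pics/{n}0.png',c['pixels'][:,:,::-1]); print(n,c['mtx'].round(1).tolist(),c['R'].round(3).tolist(),c['t'].round(3).tolist())
E
```

```text
pics
{'t': 0.0, 'ee_pos': array([0.27151917, 0.56253595, 0.23070302]), 'orientation': array([-1.54301614,  0.35307884, -0.352449  ]), 'wrist_force': array([ 0.34990543, -0.20791357,  0.25459077]), 'gripper_width': 1.0002172292363047}
scene [[496.6, 0.0, 246.4], [0.0, 496.6, 191.5], [0.0, 0.0, 1.0]] [[0.672, -0.74, -0.019], [-0.421, -0.361, -0.832], [0.609, 0.567, -0.554]] [-0.359, 0.293, 1.262]
top [[494.0, 0.0, 256.8], [0.0, 494.0, 180.9], [0.0, 0.0, 1.0]] [[-0.02, -1.0, -0.008], [-0.992, 0.021, -0.122], [0.122, 0.006, -0.993]] [0.039, 0.556, 1.419]
```

View pics/scene0.png

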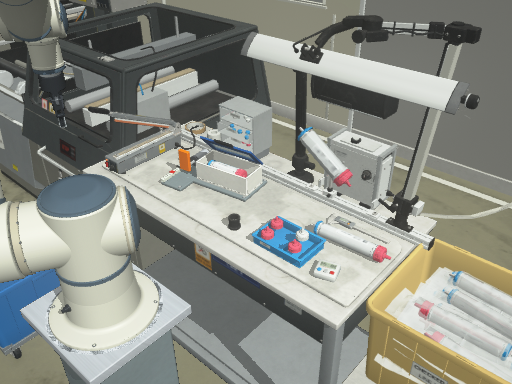

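View pics/top0.png

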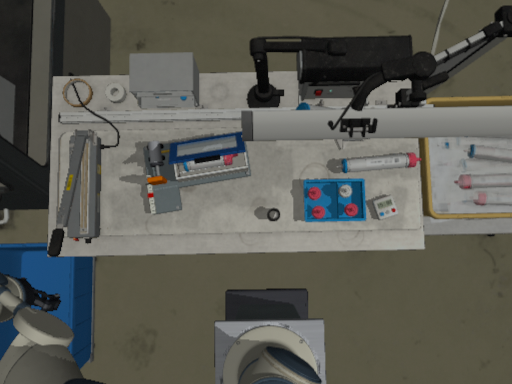

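The tester is at about (200,170) in the top view and (215,170) in the scene view. Its lid stands open behind the chamber and the orange handle is to the left. I'll zoom in.

Run:
```python
import cv2
a=cv2.imread('pics/top0.png')[120:225,130:265]; cv2.imwrite('pics/top0z.png',cv2.resize(a,None,fx=5.7,fy=5.7,interpolation=cv2.INTER_CUBIC))
a=cv2.imread('pics/scene0.png')[115:215,150:280]; cv2.imwrite('pics/scene0z.png',cv2.resize(a,None,fx=6,fy=6,interpolation=cv2.INTER_CUBIC))
```

```text
(no output)
```

View pics/top0z.png

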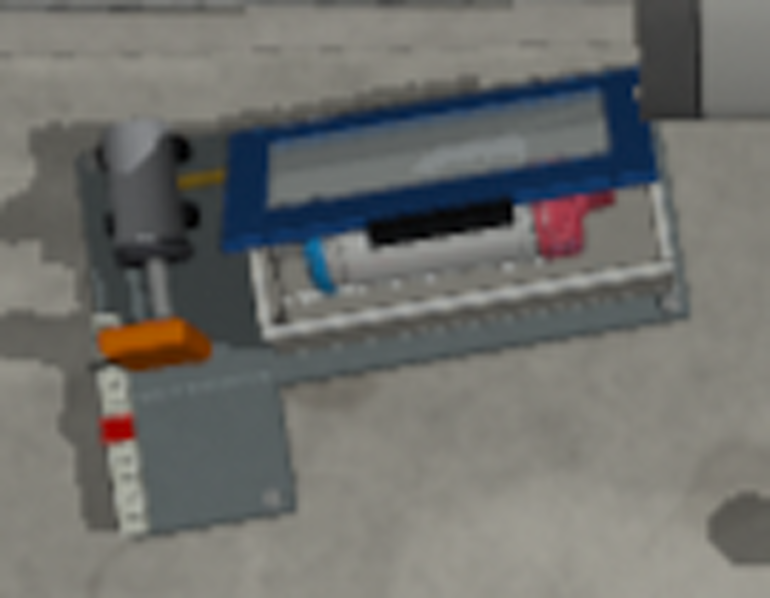

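View pics/scene0z.png

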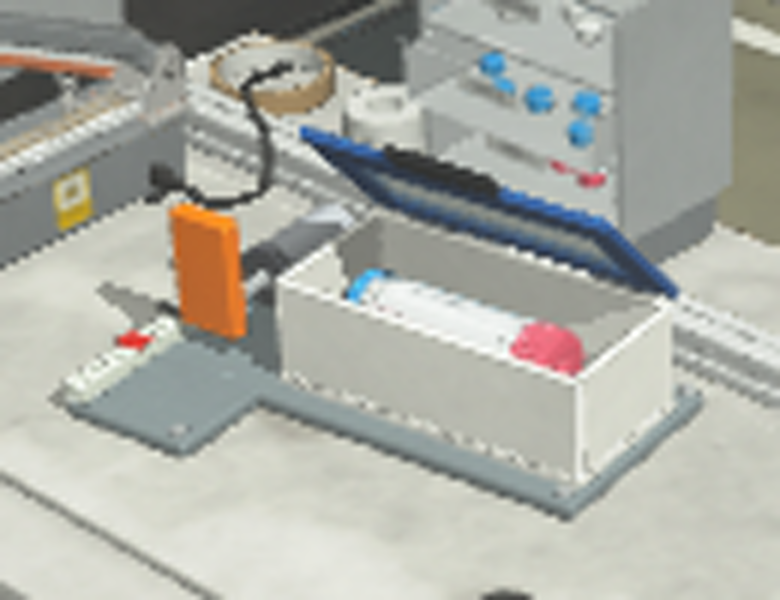

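The top zoom shows the chamber's front rim running from z(268,332) to z(672,270). The handle top spans z(100–210,325–365), the red band is at z(117,430), and the lid's black tab is around z(440,222). I'll turn these into world points.

```bash
cat > h.py <<'E'
import numpy as np, cv2
from bench import bot
def plane(c,uv,z):
    uv=np.atleast_2d(np.asarray(uv,float)); d=np.c_[uv,np.ones(len(uv))]@np.linalg.inv(c['mtx']).T@c['R']
    o=-c['R'].T@c['t']; return o+d*((z-o[2])/d[:,2])[:,None]
def cloud(c):
    v,u=np.mgrid[:384,:512]; z=c['range_z'].astype(float)
    p=np.stack([u,v,np.ones_like(u)],-1)@np.linalg.inv(c['mtx']).T*z[...,None]
    return (p-c['t'])@c['R']
def mask(c,lo,hi):
    return cv2.inRange(cv2.cvtColor(c['pixels'],cv2.COLOR_RGB2HSV),lo,hi)>0
def proj(c,X):
    q=np.atleast_2d(X)@c['R'].T+c['t']; q=q@c['mtx'].T; return q[:,:2]/q[:,2:]
E
python3 - <<'E'
from h import *
np.set_printoptions(precision=4,suppress=True)
T=bot.read_camera('top');S=bot.read_camera('scene')
z=lambda a:np.array(a)/5.7+[130,120]-.4
P=plane(T,z([(268,334),(672,270)]),.082);print('rim corners',P)
d=P[0]-P[1];print('len',np.linalg.norm(d),'yaw',np.arctan2(-d[0],d[1]))
for n,c,box in (('top',T,(120,225,130,265)),('scene',S,(115,215,150,280))):
    C=cloud(c); B=np.zeros((384,512),bool);B[box[0]:box[1],box[2]:box[3]]=1
    ok=B&(c['range_z']>0)
    for nm,lo,hi in (('orange',(5,180,120),(15,255,255)),('red',(0,200,150),(3,255,255)),('red2',(174,200,150),(180,255,255)),('blue',(105,150,40),(120,255,200))):
        m=mask(c,lo,hi)&ok
        if m.sum()<4: print(n,nm,m.sum());continue
        v,u=np.nonzero(m); p=C[m]
        print(n,nm,m.sum(),'uv',u.mean().round(2),v.mean().round(2),'cloud med',np.median(p,0),'min',np.percentile(p,3,0),'max',np.percentile(p,97,0))
        if nm=='red': print('   band at z=.0245:',plane(c,(u.mean(),v.mean()),.0245))
        if nm=='orange':
            t=m&(C[...,2]>.100); print('  top pts',t.sum(),C[t].mean(0), C[t].min(0),C[t].max(0))
        if nm=='blue':
            # plane fit
            q=p[p[:,2]>.05]; ctr=q.mean(0); U,s,V=np.linalg.svd(q-ctr); print('  lid normal',V[2],'s',s/np.sqrt(len(q)), 'y-dir',V[0])
            print('  tilt',np.arccos(abs(V[2][2])), 'zmax',q[:,2].max())
E
```

```text
rim corners [[0.5628 0.2553 0.082 ]
 [0.5909 0.0528 0.082 ]]
len 0.20445298407520626 yaw 0.13784460409182706
top orange 62 uv 154.65 178.76 cloud med [0.5591 0.3143 0.105 ] min [0.5533 0.2936 0.0965] max [0.5672 0.3317 0.1093]
  top pts 50 [0.5599 0.3151 0.1054] [0.553  0.2949 0.1001] [0.5672 0.3351 0.1102]
top red 1
top red2 0
top blue 699 uv 205.38 149.35 cloud med [0.6253 0.1677 0.1542] min [0.5986 0.065  0.0945] max [0.6826 0.264  0.168 ]
  lid normal [-0.728  -0.1064 -0.6772] s [0.0696 0.0362 0.0019] y-dir [-0.1279  0.9916 -0.0183]
  tilt 0.8267972496027501 zmax 0.17179284257362437
scene orange 194 uv 184.36 159.9 cloud med [0.5522 0.3088 0.071 ] min [0.5461 0.2896 0.0348] max [0.5638 0.3308 0.1065]
  top pts 24 [0.5534 0.3093 0.1044] [0.5462 0.2903 0.1004] [0.5599 0.3332 0.1093]
scene red 0
scene red2 0
scene blue 47 uv 226.51 144.79 cloud med [0.6118 0.1149 0.1632] min [0.5906 0.0639 0.1595] max [0.6219 0.2569 0.1661]
  lid normal [0.6484 0.0956 0.7552] s [0.0746 0.0027 0.0014] y-dir [ 0.1476 -0.989  -0.0015]
  tilt 0.7147821664179095 zmax 0.16661163961842018
```

Run:
```python
from h import *
from scipy.spatial.transform import Rotation as Ro
np.set_printoptions(precision=4,suppress=True)
T=bot.read_camera('top');S=bot.read_camera('scene')
yaw=.138; x=np.array([np.cos(yaw),np.sin(yaw),0]); y=np.array([-x[1],x[0],0]); O=np.array([.6202,.2055,0])
tt=lambda p:np.c_[(p-O)@x,(p-O)@y,p[:,2]]
for n,c,b in (('top',T,(180,212,140,160)),('scene',S,(160,185,155,185))):
    a=c['pixels'].astype(int); m=(a[...,0]>120)&(a[...,1]<75)&(a[...,2]<75); B=np.zeros_like(m);B[b[0]:b[1],b[2]:b[3]]=1;m&=B
    w=np.clip(a[...,0]-a[...,1:].max(-1),0,None)*B
    w=np.where(w>40,w,0)
    hs=cv2.cvtColor(c['pixels'],cv2.COLOR_RGB2HSV)[...,0]; w=np.where((hs<4)|(hs>175),w,0)
    v,u=np.nonzero(w); ww=w[v,u]; uv=(np.average(u,weights=ww),np.average(v,weights=ww))
    print(n,m.sum(),uv,'band tester',tt(plane(c,uv,.0245)))
    C=cloud(c); mo=mask(c,(5,180,60),(15,255,255)); mo[:, :140]=0; mo[:,200:]=0; mo[:140]=0
    p=tt(C[mo&(c['range_z']>0)]); print(' orange tester pctl',np.percentile(p,[2,50,98],axis=0).tolist())
    if n=='top':
        t=p[p[:,2]>.1]; print('  top face',t.mean(0),t.min(0),t.max(0))
        v,u=np.nonzero(mo); print('  contour',cv2.minAreaRect(np.c_[u,v].astype(np.float32)))
        vt,ut=np.nonzero(mo&(C[...,2]>.1)); print(tt(plane(c,(ut.mean(),vt.mean()),.105)))
s=bot.sense();R=Ro.from_rotvec(s['orientation']).as_matrix();print(R)
for sg in (1,-1):
    G=np.c_[np.cross([0,0,-1],sg*x),[0,0,-1],sg*x]; print(sg,'turn deg in tool',np.degrees(Ro.from_matrix(R.T@G).as_rotvec()))
for nm,q in (('lidpush',(-.008,-.02)),('grip',(-.045,.115))): print(nm,O+x*q[0]+y*q[1])
```

```text
top 31 (np.float64(150.08827493261455), np.float64(194.80357142857142)) band tester [[-0.0778  0.1502  0.0245]]
 orange tester pctl [[-0.05070712505127699, 0.0948545135924422, 0.03659183046642788], [-0.04832642279348613, 0.11158204737492235, 0.09934524124485611], [-0.03914428637198719, 0.13480478799536944, 0.1089723806882221]]
  top face [-0.0445  0.115   0.1043] [-0.0513  0.0957  0.1001] [-0.0375  0.1363  0.1104]
  contour ((156.55406188964844, 179.82432556152344), (7.726752281188965, 18.57708740234375), 80.53767395019531)
[[-0.0448  0.1146  0.105 ]]
scene 8 (np.float64(171.8094932649134), np.float64(171.2193713919179)) band tester [[-0.0784  0.1529  0.0245]]
 orange tester pctl [[-0.05882127350921278, 0.09196221780883772, 0.03264753208677404], [-0.053285625049265484, 0.10997972559299468, 0.07162992160787196], [-0.04494093094064949, 0.13341886540276535, 0.10605166983093095]]
[[ 0.9005 -0.0002  0.4348]
 [-0.4348 -0.0004  0.9005]
 [-0.     -1.     -0.0004]]
1 turn deg in tool [ 0.0226 56.3214  0.011 ]
-1 turn deg in tool [   0.0129 -123.6786   -0.0266]
lidpush [0.615  0.1846 0.    ]
grip [0.5598 0.3132 0.    ]
```

The pull to the band middle comes out at about 33 mm (handle at -0.0447, band at -0.078 in tester x). The lid is at about 0.82 rad and the yaw about 0.138. Next I'll turn the tool to tester axes and close the fingers for the lid push.

```bash
python3 -m handwheel '[[0,0,0,0,7,0],[0,0,0,0,7,0],[0,0,0,0,7,0],[0,0,0,0,7,0],[0,0,0,0,7,0],[0,0,0,0,7,0],[0,0,0,0,7,0],[0,0,0,0,7.3,0]]' 0 40
python3 -m handwheel '[[0.02,0,0.015,0,0,0],[0.028,0,0.0212,0,0,0],[0.028,0,0.0212,0,0,0],[0.028,0,0.0212,0,0,0],[0.028,0,0.0212,0,0,0],[0.028,0,0.0212,0,0,0],[0.028,0,0.0212,0,0,0],[0.028,0,0.0212,0,0,0],[0.028,0,0.0212,0,0,0],[0.028,0,0.0212,0,0,0]]'
python3 - <<'E'
from h import *
c=bot.read_camera('wrist');cv2.imwrite('pics/w1.png',c['pixels'][:,:,::-1])
c=bot.read_camera('scene');cv2.imwrite('pics/s1.png',c['pixels'][:,:,::-1])
s=bot.sense();print(s['joints'],s['wrist_force'])
E
```

```text
t: 1.1
ee_pos: [0.2717, 0.5628, 0.2312]
orientation: [-1.269, 1.11, -1.11]
wrist_force: [-0.3, -0.3, -0.2]
gripper_width: 0.003
t: 2.1
ee_pos: [0.514, 0.3207, 0.2313]
orientation: [-1.271, 1.107, -1.107]
wrist_force: [0.3, 0.9, -0.3]
gripper_width: 0.001
[ 4.56031540e-01  4.67246268e-01  1.39372667e+00 -9.51803682e-04
  1.28000302e+00  3.21147504e-01] [ 0.03998202  0.49067704 -1.30254496]
```

View pics/w1.png

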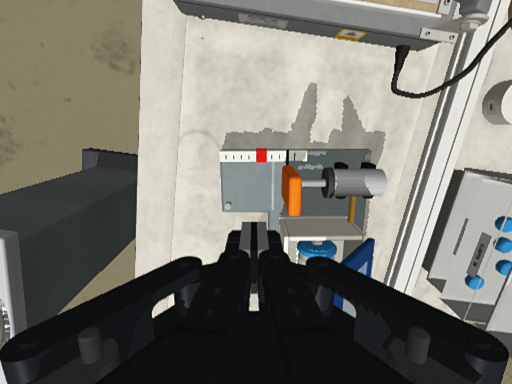

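View pics/s1.png

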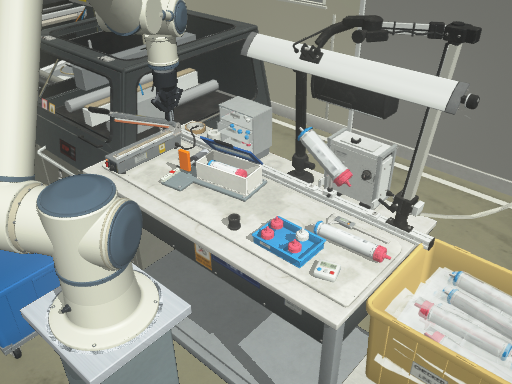

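The wrist view shows the tester axis-aligned, with the red band at (261,155), the black pointer at (288,157) and the orange handle at (292,190). I'll measure from this view.

```bash
cat > wm.py <<'E'
from h import *
np.set_printoptions(precision=4,suppress=True)
def meas(yaw=.138,O=np.array([.6202,.2055,0]),save=None,box=None):
    c=bot.read_camera('wrist'); x=np.array([np.cos(yaw),np.sin(yaw),0]); y=np.array([-x[1],x[0],0])
    tt=lambda p:np.c_[(p-O)@x,(p-O)@y,p[:,2]]
    if save: cv2.imwrite(save,c['pixels'][:,:,::-1])
    a=c['pixels'].astype(int); h=cv2.cvtColor(c['pixels'],cv2.COLOR_RGB2HSV)
    r=((h[...,0]<4)|(h[...,0]>176))&(h[...,1]>190)&(h[...,2]>120)
    n,l,st,ce=cv2.connectedComponentsWithStats(r.astype(np.uint8))
    for i in range(1,n):
        if st[i,4]>25:
            print('red',st[i].tolist(),ce[i],tt(plane(c,ce[i],.0245))); 
            b=plane(c,[(st[i,0]-.5,ce[i,1]),(st[i,0]+st[i,2]-.5,ce[i,1])],.0245); print('   ends',tt(b)[:,0])
    C=cloud(c); m=mask(c,(5,180,60),(15,255,255))&(c['range_z']>0); p=tt(C[m]); 
    print('orange pctl',np.percentile(p,[2,98],axis=0)); t=p[p[:,2]>.1]
    if len(t): print('top face mid',t.min(0),t.max(0),t.mean(0))
    return c,tt
E
python3 - <<'E'
from wm import *
c,tt=meas(); a=c['pixels']
z=a[135:225,205:395]; cv2.imwrite('pics/w1z.png',cv2.resize(z[:,:,::-1],None,fx=4,fy=4,interpolation=cv2.INTER_CUBIC))
print('rim front-left corner',tt(plane(c,[(285,218)],.082)),'strip dir',tt(plane(c,[(222,156),(300,156)],.0245)))
E
```

```text
red [255, 147, 10, 14, 131] [259.5115 153.0534] [[-0.0794  0.1507  0.0245]]
   ends [-0.086  -0.0729]
orange pctl [[-0.0528  0.0976  0.042 ]
 [-0.0399  0.138   0.1063]]
top face mid [-0.0527  0.0955  0.1002] [-0.0388  0.138   0.1073] [-0.0461  0.1185  0.1046]
rim front-left corner [[-0.0509  0.082   0.082 ]] strip dir [[-0.1286  0.147   0.0245]
 [-0.0263  0.1466  0.0245]]
```

View pics/w1z.png

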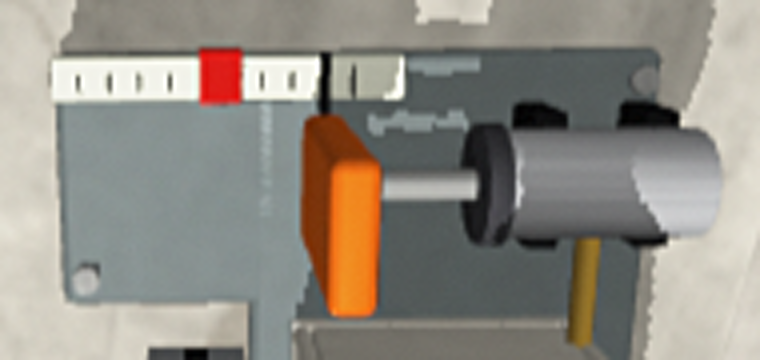

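Pointer to band is about 33.5 mm in both measurements. I'll go above the lid now.

```bash
python3 -m handwheel '[[0.024,0,0.018,0,0,0],[0.024,0,0.018,0,0,0],[0.024,0,0.018,0,0,0],[0.024,0,0.018,0,0,0],[0.023,0,0.017,0,0,0],[0,0.015,0,0,0,0],[0,0.015,0,0,0,0],[0,0.015,0,0,0,0],[0,0,0,0,0,0]]'
python3 - <<'E'
from h import *
c=bot.read_camera('scene');cv2.imwrite('pics/s2.png',cv2.resize(c['pixels'][0:230,90:300,::-1],None,fx=2.6,fy=2.6,interpolation=cv2.INTER_CUBIC))
E
```

```text
t: 3.15
ee_pos: [0.616, 0.2168, 0.1843]
orientation: [-1.275, 1.108, -1.105]
wrist_force: [0.3, 0.0, -0.0]
gripper_width: -0.004
```

View pics/s2.png

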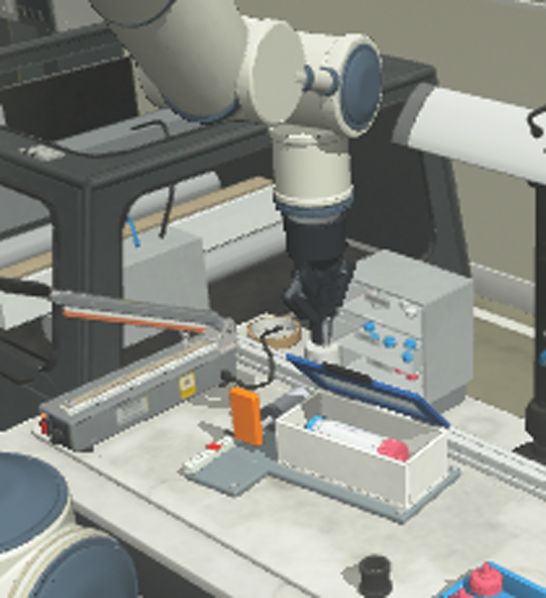

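The closed fingers are over the lid's left front edge and the wrist is clear of the lamp. I'll push down slowly.

```bash
python3 -m handwheel '[[0,0.006,-0.002,0,0,0],[0,0.006,-0.002,0,0,0],[0,0.006,-0.002,0,0,0],[0,0.006,-0.002,0,0,0],[0,0.006,-0.002,0,0,0]]'
python3 -m handwheel '[[0,0.006,-0.002,0,0,0],[0,0.006,-0.002,0,0,0],[0,0.006,-0.002,0,0,0],[0,0.006,-0.002,0,0,0],[0,0.006,-0.002,0,0,0]]'
python3 - <<'E'
from h import *
c=bot.read_camera('scene');cv2.imwrite('pics/s3.png',cv2.resize(c['pixels'][0:230,90:300,::-1],None,fx=2.6,fy=2.6,interpolation=cv2.INTER_CUBIC))
E
```

```text
t: 3.7
ee_pos: [0.6076, 0.2149, 0.1559]
orientation: [-1.271, 1.106, -1.107]
wrist_force: [0.0, 0.3, 1.0]
gripper_width: 0.003
t: 4.2
ee_pos: [0.5976, 0.2134, 0.1258]
orientation: [-1.272, 1.107, -1.107]
wrist_force: [0.2, -0.1, 1.4]
gripper_width: -0.004
```

View pics/s3.png

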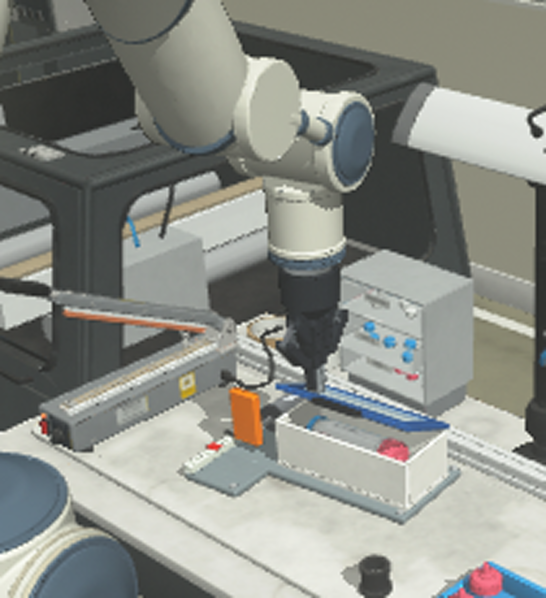

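The lid is coming down with the finger at about 1.4 N. I'll carry on more slowly.

```bash
python3 -m handwheel '[[0,0.004,-0.002,0,0,0],[0,0.004,-0.002,0,0,0],[0,0.004,-0.002,0,0,0],[0,0.004,-0.002,0,0,0],[0,0.004,-0.002,0,0,0],[0,0.004,-0.001,0,0,0],[0,0.003,-0.001,0,0,0],[0,0.003,-0.001,0,0,0]]'
python3 -m handwheel '[[0,0.002,0,0,0,0],[0,0.002,0,0,0,0],[0,0.001,0,0,0,0],[0,0,0,0,0,0]]'
```

```text
t: 5.05
ee_pos: [0.5849, 0.2117, 0.096]
orientation: [-1.272, 1.107, -1.107]
wrist_force: [0.7, 0.3, 0.6]
gripper_width: 0.007
t: 5.45
ee_pos: [0.5849, 0.2117, 0.0911]
orientation: [-1.272, 1.107, -1.107]
wrist_force: [0.5, -0.1, -0.4]
gripper_width: -0.002
```

```bash
python3 -m handwheel '[[0,0.001,0,0,0,0],[0,0.001,0,0,0,0]]'
python3 - <<'E'
from h import *
np.set_printoptions(precision=4,suppress=True)
print(bot.sense()['wrist_force'])
c=bot.read_camera('scene');cv2.imwrite('pics/s4.png',cv2.resize(c['pixels'][100:230,130:300,::-1],None,fx=4.4,fy=4.4,interpolation=cv2.INTER_CUBIC))
c=bot.read_camera('top');C=cloud(c);m=mask(c,(105,150,40),(120,255,255))&(c['range_z']>0);m[:120]=0;m[190:]=0;m[:,:160]=0;m[:,270:]=0
p=C[m];p=p[p[:,2]>.05];u,s,V=np.linalg.svd(p-p.mean(0));print(len(p),np.percentile(p,[2,50,98],axis=0),V[2])
E
```

```text
t: 5.65
ee_pos: [0.5851, 0.2118, 0.0897]
orientation: [-1.271, 1.106, -1.107]
wrist_force: [-5.9, -1.3, 22.0]
gripper_width: 0.0
[-5.9262 -1.2505 21.9773]
639 [[0.5727 0.0567 0.0846]
 [0.6054 0.0994 0.0899]
 [0.6829 0.2017 0.0967]] [-0.0689 -0.0023 -0.9976]
```

View pics/s4.png

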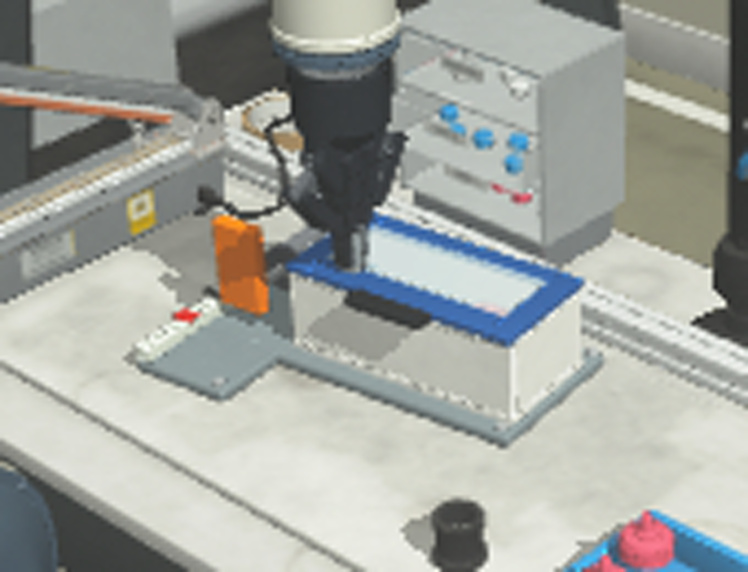

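The lid is flat: the scene view shows the blue frame level on the rim, the force is 22 N at z = 0.0897, and the top face reads 0.090. I'll hold briefly, lift off, open to 0.6 and move over the handle.

```bash
python3 -m handwheel '[[0,0,0,0,0,0],[0,0,0,0,0,0],[0,0,0,0,0,0],[0,-0.005,0,0,0,0],[0,-0.025,0,0,0,0],[0,-0.035,0,0,0,0],[0,-0.035,0,0,0,0]]'
python3 -m handwheel '[[-0.021,0,-0.0023,0,0,0],[-0.021,0,-0.0023,0,0,0],[-0.021,0,-0.0023,0,0,0],[-0.021,0,-0.0023,0,0,0],[-0.021,0,-0.0023,0,0,0],[0,0,0,0,0,0],[0,0,0,0,0,0],[0,0,0,0,0,0]]' 0.6 40
python3 - <<'E'
from wm import *
from scipy.spatial.transform import Rotation as Ro
c,tt=meas(save='pics/w5.png')
s=bot.sense(); print('tcp tester',tt(s['ee_pos'][None]));print(Ro.from_rotvec(s['orientation']).as_matrix())
c=bot.read_camera('scene');cv2.imwrite('pics/s5.png',cv2.resize(c['pixels'][80:230,130:300,::-1],None,fx=4,fy=4,interpolation=cv2.INTER_CUBIC))
E
```

```text
t: 6.45
ee_pos: [0.5847, 0.2116, 0.1904]
orientation: [-1.272, 1.107, -1.106]
wrist_force: [0.7, -0.4, -0.3]
gripper_width: 0.002
t: 7.25
ee_pos: [0.5593, 0.3135, 0.1893]
orientation: [-1.272, 1.107, -1.107]
wrist_force: [0.7, -1.0, -0.1]
gripper_width: 0.599
red [218, 141, 12, 15, 165] [223.9091 148.0909] [[-0.0791  0.15    0.0245]]
   ends [-0.0865 -0.0727]
orange pctl [[-0.052   0.0971  0.0432]
 [-0.0395  0.138   0.1064]]
top face mid [-0.0522  0.0957  0.1005] [-0.0394  0.1381  0.1074] [-0.0457  0.1176  0.1047]
tcp tester [[-0.0455  0.1152  0.1894]]
[[ 0.1373 -0.      0.9905]
 [-0.9905 -0.0002  0.1373]
 [ 0.0002 -1.     -0.    ]]
```

View pics/w5.png

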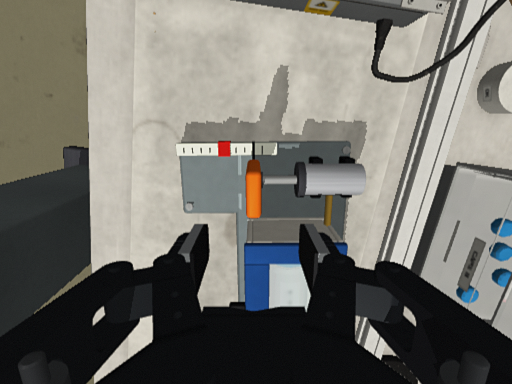

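View pics/s5.png

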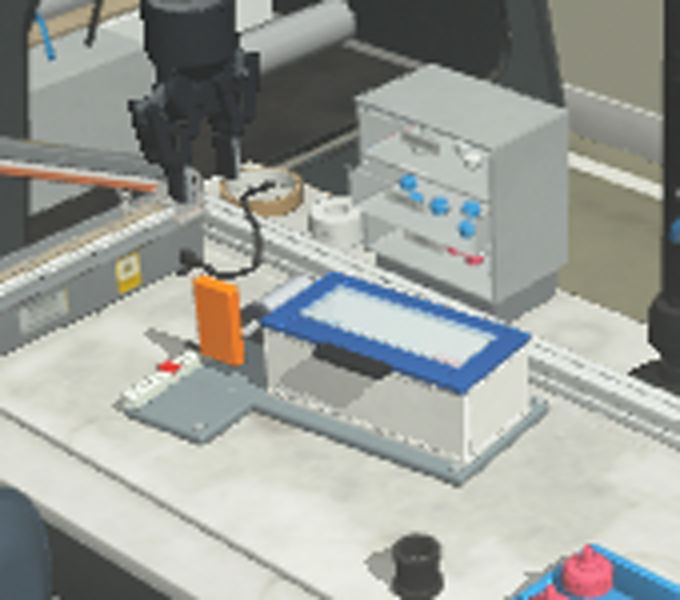

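The lid lies shut in both views (blue frame at (300,280) in the wrist view), and the orange handle at (253,188) is centred between the open fingers. I'll descend and grip.

```bash
python3 -m handwheel '[[0,0.02,0,0,0,0],[0,0.025,0,0,0,0],[0,0.025,0,0,0,0],[0,0.02,0,0,0,0],[0,0.015,0,0,0,0],[0,0.01,0,0,0,0],[0,0.008,0,0,0,0],[0,0,0,0,0,0]]'
python3 -m handwheel '[[0,0,0,0,0,0],[0,0,0,0,0,0],[0,0,0,0,0,0],[0,0,0,0,0,0],[0,0,0,0,0,0],[0,0,0,0,0,0]]' 0 60
python3 - <<'E'
from wm import *
c,tt=meas(save='pics/w6.png')
s=bot.sense(); print('tcp tester',tt(s['ee_pos'][None]))
E
```

```text
t: 8.15
ee_pos: [0.5589, 0.3139, 0.0657]
orientation: [-1.272, 1.107, -1.107]
wrist_force: [0.4, -0.6, 0.4]
gripper_width: 0.602
t: 8.75
ee_pos: [0.5589, 0.3142, 0.0671]
orientation: [-1.271, 1.106, -1.106]
wrist_force: [-4.8, -0.7, 8.1]
gripper_width: 0.156
red [195, 155, 21, 25, 463] [205.1382 167.4233] [[-0.0796  0.1496  0.0245]]
   ends [-0.0871 -0.0723]
orange pctl [[-0.0521  0.0987  0.0402]
 [-0.0391  0.1382  0.1062]]
top face mid [-0.0525  0.0961  0.1   ] [-0.0387  0.1385  0.1426] [-0.0453  0.1215  0.1046]
tcp tester [[-0.0457  0.1161  0.0671]]
```

View pics/w6.png

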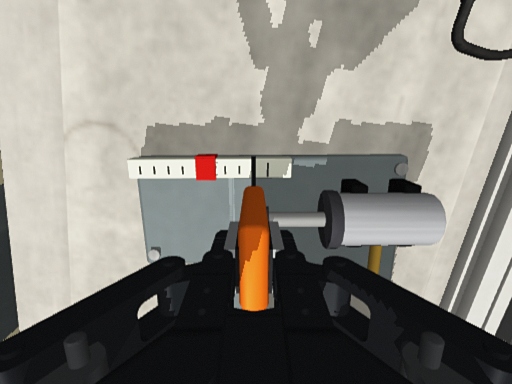

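The handle is gripped. The pointer is at (253,170) and the band at (205,167), about 34 mm apart. I'll pull 28 mm first and check.

```bash
python3 -m handwheel '[[0,0,-0.002,0,0,0],[0,0,-0.004,0,0,0],[0,0,-0.004,0,0,0],[0,0,-0.004,0,0,0],[0,0,-0.004,0,0,0],[0,0,-0.004,0,0,0],[0,0,-0.003,0,0,0],[0,0,-0.003,0,0,0],[0,0,0,0,0,0],[0,0,0,0,0,0]]'
python3 - <<'E'
from wm import *
c,tt=meas(save='pics/w7.png')
s=bot.sense(); print('tcp tester',tt(s['ee_pos'][None]))
E
```

```text
t: 9.8
ee_pos: [0.533, 0.3105, 0.0672]
orientation: [-1.269, 1.104, -1.108]
wrist_force: [8.3, -1.5, 1.6]
gripper_width: 0.156
red [233, 156, 18, 24, 415] [241.7012 167.2169] [[-0.08    0.1496  0.0245]]
   ends [-0.0865 -0.0738]
orange pctl [[-0.0784  0.0984  0.0404]
 [-0.0654  0.138   0.1061]]
top face mid [-0.0789  0.0954  0.1   ] [-0.065   0.1384  0.1428] [-0.0715  0.1213  0.1046]
tcp tester [[-0.072   0.116   0.0672]]
```

View pics/w7.png

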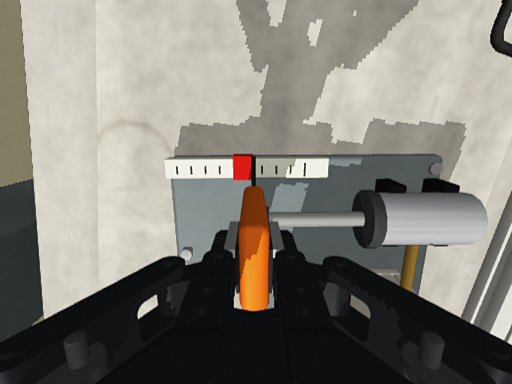

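The pointer at (253,168) is at the band's right edge, with the band middle at about (243,167). That leaves 7 mm.

```bash
python3 -m handwheel '[[0,0,-0.002,0,0,0],[0,0,-0.002,0,0,0],[0,0,-0.002,0,0,0],[0,0,-0.001,0,0,0],[0,0,0,0,0,0],[0,0,0,0,0,0],[0,0,0,0,0,0],[0,0,0,0,0,0],[0,0,0,0,0,0]]'
python3 - <<'E'
from wm import *
c,tt=meas(save='pics/w8.png')
s=bot.sense(); print('tcp tester',tt(s['ee_pos'][None]))
c=bot.read_camera('scene');cv2.imwrite('pics/s8.png',cv2.resize(c['pixels'][80:230,130:300,::-1],None,fx=4,fy=4,interpolation=cv2.INTER_CUBIC))
E
```

```text
t: 10.75
ee_pos: [0.5262, 0.3095, 0.0672]
orientation: [-1.268, 1.104, -1.108]
wrist_force: [7.8, -1.2, 1.3]
gripper_width: 0.162
red [243, 156, 8, 24, 189] [246.4603 167.3175] [[-0.0834  0.1495  0.0245]]
   ends [-0.0862 -0.0806]
red [256, 156, 7, 24, 144] [258.5208 167.6597] [[-0.0749  0.1493  0.0245]]
   ends [-0.0771 -0.0721]
orange pctl [[-0.0852  0.0986  0.0403]
 [-0.0722  0.138   0.1062]]
top face mid [-0.0857  0.0957  0.1   ] [-0.0719  0.1384  0.1425] [-0.0783  0.1212  0.1045]
tcp tester [[-0.0788  0.116   0.0671]]
```

View pics/w8.png

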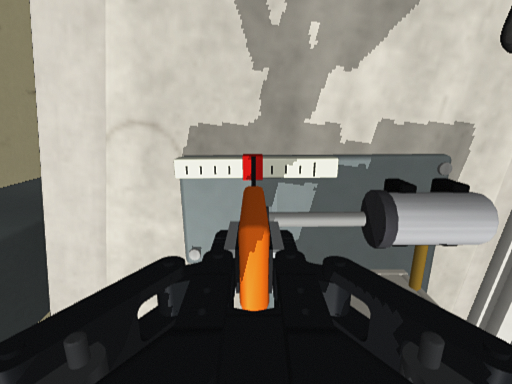

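View pics/s8.png

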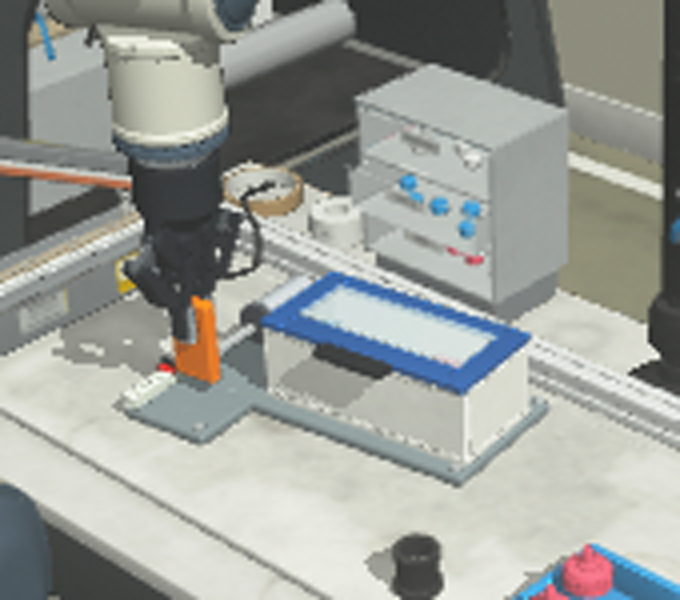

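The pointer at (253.5,168) stands mid-band (red spans 243–263), and the scene view shows the lid flat and shut. I'll check for creep and hand in.

```bash
python3 -m handwheel '[[0,0,0,0,0,0],[0,0,0,0,0,0],[0,0,0,0,0,0],[0,0,0,0,0,0],[0,0,0,0,0,0]]'
python3 - <<'E'
from wm import *
c,tt=meas(); print(bot.finish_job())
E
```

```text
t: 11.35
ee_pos: [0.5262, 0.3095, 0.0672]
orientation: [-1.268, 1.104, -1.108]
wrist_force: [9.2, -2.1, 0.6]
gripper_width: 0.16
red [243, 156, 8, 24, 189] [246.4603 167.3175] [[-0.0834  0.1495  0.0245]]
   ends [-0.0862 -0.0806]
red [256, 156, 7, 24, 145] [258.531  167.5793] [[-0.0749  0.1493  0.0245]]
   ends [-0.0771 -0.0721]
orange pctl [[-0.0852  0.0983  0.0403]
 [-0.0722  0.138   0.1062]]
top face mid [-0.0857  0.0957  0.1   ] [-0.0719  0.1382  0.1429] [-0.0784  0.1211  0.1046]
the job is handed in; nothing more can be done
None
```

I closed the lid gently with the shut fingers, then gripped the orange handle and pulled it out about 33 mm into the red band. I handed the job in at about 11.4 s, still holding the handle.

**Last checks:**
- **Lid:** it met its stop at 22 N and looked flat and shut in the scene picture. A plane fitted to its depth readings while it was held shut showed about 0.07 rad of tilt, which disagrees with a fully shut lid. I put that down to depth noise and did not look further.
- **Pointer:** it stands within about 1 mm of the band's middle. It did not move in the 0.5 s between the last two pictures.
- **Grip:** the wrist force was about 9 N, which fits the pump spring, and the gripper was closed on the plate.
- **Pack and bystanders:** I did not measure the pack after the lid closed, but nothing touched it. I did not measure the bystanders again either; the arm stayed well away from them.

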